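Clamp a grind gauge in its spring-clip holder

TASK

Clamp the steel grind gauge in its holder, ready for a draw-down. Stand the tall glass bottle upright on the thumb plate so that its weight alone holds the spring clip open, then lay the gauge from its tray on the bed and slide it under the jaw, square between the rails and fully home against the stop. Finally lift the bottle off so that the clip closes on the gauge, and stand it upright on the worktop beside the holder, leaving the jar and the cup where they are.

Things in the scene. Friction and masses are not known exactly. Their poses are not given: they have to be found in the camera images.
- holder: fixed draw-down holder: grey base plate 94 (x) x 330 (y) mm with a sprung rocker clip. Origin on the worktop straight below the clip's pivot, z up; +y is the way the gauge slides in, from the open bed at -y (base from y -200 to +130 mm). Pivot 53 mm above the worktop, between two cheeks at x = +-35 to 42 mm, 75 mm high. Bed surface 18 mm above the worktop
- stop_face (a point): middle of the face of the stop that ends the channel, on the bed surface (holder frame 0, -35, 18 mm); axes as the holder. The stop is 12 mm high
- bed_start (a point): point on the bed's middle line outside the rails (holder frame 0, -140, 18 mm); axes as the holder. The channel's guide rails, 15 mm high above the bed, inner faces at x = +-24 mm, outer at +-33 mm, run from holder y = -115 to -43 mm; their flared ends reach out to y = -134, x = +-38 mm
- clip (a joint): angle of the sprung rocker clip, rad: 0 = jaw bar down (1 mm above the bare bed), about 0.18 = jaw bar on the gauge, 0.29 = fully open (end of travel). Its spring always closes the jaw; opening takes about 1.5 to 3 N down at the middle of the thumb plate. Pushing the gauge at the closed jaw does not open it
- jaw (a point): jaw of the clip: black rubber bar 14 mm thick, 46 mm long, lying across the channel; this point is its centre, 70 mm to the -y side of the pivot. Closed it bars the channel; fully open its underside is 22 mm above the bed and it covers holder y = -68 to -82 mm
- thumb_plate (a point): pedal plate of the clip, 86 x 90 mm, black rubber top, on the +y side of the pivot; this point is the middle of its top face. With the jaw down it slopes 0.29 rad up and away from the pivot; fully open it is level, its top 57 mm above the worktop, its middle 90 mm from the pivot (holder y = +90)
- tray: fixed black tray 146 (x) x 200 (y) x 17 mm with grey foam; origin under its centre. The gauge lies in the middle along the tray's y on a floor 6 mm high, with foam (15 mm high) round its ends; only a cross channel through the middle (y -27 to +27 mm, out to x = +-69 mm) leaves room for fingers beside it. A scraper lies on the foam at the +x +y corner, up to 25 mm high
- gauge_center (a point): centre of the grind gauge: loose steel block 44 (x) x 130 (y) x 14 mm high with two shallow dark grooves along its top, 0.5 kg; lies flat, either end may go in first. Axes are the block's, z up
- bottle_center (a point): centre, half-way up (71 mm), of the loose round clear-glass bottle, part filled, with a blue screw cap: 69 mm in diameter, 142 mm high, about 0.55 kg, upright on the worktop in front of the holder. Cap 54 mm in diameter, from 118 mm up to the top: the place to grip it from above
- jar_center (a point): centre of a bystander: white sample jar with a blue lid, 57 mm in diameter, 70 mm high, loose
- cup_center (a point): centre of a bystander: empty steel cup, 70 mm in diameter, 88 mm high, loose
Not all that is in view belongs to the job. Leave any black look-alike of the part that bears bottle_center alone.

How it is judged:
On the way, in this order (a step that is already met when the one before it is completed fails the run):
1. the bottle stands by itself on the thumb plate, let go, and holds the clip open, the gauge not yet under the jaw (value of joint clip above 0.25 rad and contact force between bottle and clip above 3 N and contact force between the fingers and bottle below 0.1 N and angle between bottle_center's own z axis and vertical below 0.12 rad and y of gauge_center in the frame of holder below -0.128 m), for 0.3 s.
2. the gauge lies home against the stop under the jaw, while the bottle still holds the clip open (value of joint clip above 0.25 rad and contact force between bottle and clip above 3 N and y of gauge_center in the frame of holder above -0.104 m and z of gauge_center in the frame of stop_face below 0.011 m and angle between the y axis of gauge_center and the y axis of holder, either way round below 0.06 rad), for 0.2 s.
At the end, for the whole second after the job is handed in: The gauge lies flat between the rails, within 4 mm of the stop and 0.06 rad of square, and the clip has closed on it (jaw presses over 2 N, clip 0.14 to 0.22 rad). The bottle stands upright (0.1 rad) at rest on the worktop itself, touching neither holder nor tray (y of gauge_center in the frame of holder between -0.104 and -0.095 m and x of gauge_center in the frame of holder between -0.005 and 0.005 m and z of gauge_center in the frame of stop_face below 0.01 m and angle between the y axis of gauge_center and the y axis of holder, either way round below 0.06 rad and value of joint clip between 0.14 and 0.22 rad and contact force between clip and gauge above 2 N and angle between bottle_center's own z axis and vertical below 0.1 rad and height (world z) of bottle_center between 0.066 and 0.078 m and contact force between bottle and holder below 0.1 N and contact force between bottle and tray below 0.1 N and linear speed of each of bottle, gauge below 0.02 m/s).
It fails at once if the jar or the cup is moved by more than 25 mm or tipped (distance of any of jar_center, cup_center from where it was at the start of the episode above 0.025 m or angle between any of jar_center, cup_center's own z axis and vertical above 0.3 rad).
It fails at once if the bottle tips over (angle between bottle_center's own z axis and vertical above 0.7 rad).
It also fails if it takes over 69 s, if anything falls off the work surface, if the arm or the gripper's body presses on something with over 40 N, if the wrist force passes 120 N, or if a joint passes its speed limit or range.

ROBOT

A 6-joint arm with a two-finger parallel gripper is mounted at the origin on a cart in front of the work surface, level with it; the furniture and walls round the work are solid. World frame = base frame: x ahead of the robot, y to its left, z up, the work surface at z = 0. Lengths are in m, angles in rad, forces in N, time in s.
With the tool pointing down it reaches from about 0.35 to 0.85 m from the base axis. Payload 8.1 kg.
Tool frame: the origin (TCP) lies at the centre of the arm's flange, where the gripper is bolted on; the fingertips stand 186 mm ahead of it and the grasp point (between the pads) lies 167 mm ahead of it; z points along the fingers, y is the line along which they close (so a half turn about z gives the same grasp; the last joint's range is limited). The gripper opens to 93 mm and grips with 3 to 60 N. Pads are 15 mm wide; open, the fingers measure 128 mm over their backs; the gripper's body (75 mm by 188 mm) begins 65 mm behind the grasp point.
Start: joints at [-1.357, 0.13, 1.488, -0, 1.523, -0.085], TCP at [0.177, -0.573, 0.405] pointing down, gripper open.
Joint ranges: [-2.96, 2.96], [-0.89, 2.26], [0.02, 2.5], [-1.34, 4.48], [0, 2.73], [-2.66, 2.66]. Speed limits (rad/s): [2.39, 2.39, 2.79, 3.14, 3.14, 3.14].

INTERFACE

Orientations are given as a rotation vector (axis times angle).
In Python, from plant import robot gives the robot as it stands.
- The arm moves only by the tool apply_moves, never from a script. Its argument "series" is a list of rows, each a list of 2 entries, a list of its own where there are three numbers: the shift along the tool's x, y, z in mm, then the turn, a rotation vector about the tool's x, y, z in rad. A call has 1 to 12 rows; each row shifts and turns the commanded pose from where the row before left it, along the tool's axes as they then stand; what a row does not reach is not made up. A row lasts 1/12 s, in which the tool goes at most 41.7 mm and 7.16 degrees, less where a joint would pass 70% of its speed; a pose out of reach is approached as far as the arm can. A call is refused whole if a number of a shift passes 41.7 or a number of a turn 0.125, either way. A call with a gripper value outside its range is refused whole. "claw" is the opening, from 0 (shut) to 1 (fully open), set as the call begins (left out, the last holds). The fingers move at their own pace and stop on an object; "newtons" is the grip in N (left out, the last holds). Time passes only in rows, so rows that do not move let the fingers close. It gives the time, the measured TCP pose, the force, the opening and the grip force at its end, in the units of the state.
- robot.read_state(): the state, without advancing time (a new reading comes with each control period).
- robot.read_camera(name): name is "scene" or "top" or "wrist"; returns (picture, depth): 480x640x3 uint8, blue, green, red; 480x640 float32, m along the optical axis (not along the pixel's ray), 0 where there is no reading.
- robot.calibration(name): a dict with "fx", "fy", "cx", "cy" (pixels), "extrinsics" (4x4, takes a point from world to camera coordinates). Camera axes: x right, y down, z forward; pixel columns grow to the right and rows downward; lengths in m; the calibration is good to about 2 mm. The wrist camera is an equidistant fisheye: a pixel r from the principal point sees the ray r / f radians off the axis. A picture is of the moment at which its call begins: read the wrist's pose just before it. calibration takes no time and is no camera call; for the wrist camera it gives the pose at the moment of the call.
- robot.close_job(): hands the job in; it is judged then, once.
The state is a dict: "t": time; "q": joint angles; "dq": joint speeds; "joint_torque": joint torques, N m; "tool_pos": TCP position; "orientation": TCP orientation; "force": force on the tool from outside, world axes, zero at the start; "wrist_torque": the same for the moment, N m; "opening": finger opening in m; "gripper_force": force on a finger pad.
Only numpy, scipy, OpenCV 4.12 (cv2) and the standard library are available. Lean on these libraries where they do the work, as an engineer would, in place of code of your own. Each camera call takes 0.05 s, during which the arm holds its last target. There are 200 camera calls.

## Working session

There is one attempt and no reset: what is moved stays moved. The work goes in short steps, Python scripts to look and compute and a tool call to move; the robot and the scene stay as the last step left them, time stands still between calls to the robot, and variables do not carry over. Pictures are saved under pics/ and viewed, at most 14 in all, crops included, and the job is handed in when it is done.

Besides the shell and the picture viewer there is one more tool, called after ">>>" as a command line: name --argument value ..., lists and objects as JSON in quotes. apply_moves: Moves the arm, as the interface text tells. Its arguments: {"type":"object","properties":{"series":{"type":"array"},"claw":{"type":"number"},"newtons":{"type":"number"}},"required":["series"]}

```bash
mkdir -p pics; ls; python3 - <<'E'
from plant import robot
import cv2,numpy as np
s=robot.read_state();print(s)
for n in ["scene","top"]:
    im,d=robot.read_camera(n);cv2.imwrite(f"pics/{n}0.png",im);np.save(f"pics/{n}0.npy",d)
    print(n,robot.calibration(n))
E
```

```text
pics
{'t': 0.0, 'q': array([-1.35735203e+00,  1.31153241e-01,  1.48930436e+00, -1.60450182e-05,
        1.52298437e+00, -8.53970908e-02]), 'dq': array([-0.00031562, -0.00224781,  0.00077684,  0.00031593, -0.00101893,
        0.00027051]), 'joint_torque': array([ 2.45134259e-03, -5.59834313e+01, -4.91756094e+01,  7.68467761e-02,
        3.51993064e-02, -1.66309728e-04]), 'tool_pos': array([ 0.17661802, -0.57317034,  0.40367809]), 'orientation': array([-3.10476326e+00, -4.67400778e-01,  2.10853755e-04]), 'force': array([-0.6745207 ,  0.5174242 ,  0.09815888]), 'wrist_torque': array([-0.05326733, -0.0287783 ,  0.07133584]), 'gripper_force': 0.0, 'opening': 0.09320587900367269}
scene {'fx': 589.0744066594756, 'fy': 589.0744066594756, 'cx': 323.6360315993127, 'cy': 237.75554845195748, 'extrinsics': array([[-0.55931619, -0.82892856, -0.00654574,  0.30505881],
       [-0.45345919,  0.31256086, -0.83467387,  0.28972494],
       [ 0.69393095, -0.46387838, -0.55070562,  1.12383628],
       [ 0.        ,  0.        ,  0.        ,  1.        ]])}
top {'fx': 448.94148684916684, 'fy': 448.94148684916684, 'cx': 311.51446413910594, 'cy': 239.18103538080786, 'extrinsics': array([[ 0.02872206, -0.99937345, -0.02068218,  0.0178331 ],
       [-0.9850469 , -0.0247819 , -0.17049476,  0.53296439],
       [ 0.16987539,  0.02526987, -0.98514151,  0.99704001],
       [ 0.        ,  0.        ,  0.        ,  1.        ]])}
```

View pics/top0.png

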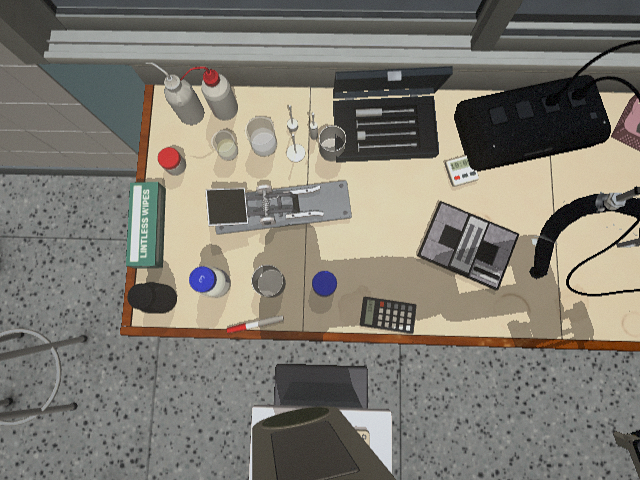

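View pics/scene0.png

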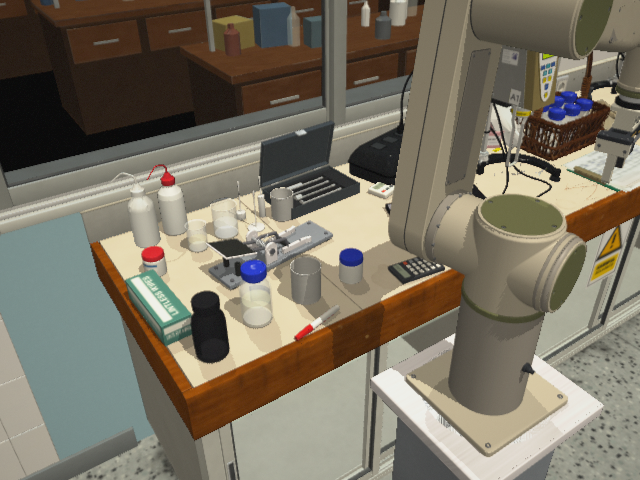

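Seen in the top view: the holder is around (280,205), with its black thumb plate at (227,207) on the left and the open bed to the right. The tray is at (468,245), the cup at (268,281) and the jar at (324,284). There are two bottle candidates: clear glass with a blue cap at (203,280), and black at (152,297). The clear one with the blue cap fits the description. I'll confirm it in an enlarged crop.

```bash
cat > h.py <<'E'
from plant import robot
import cv2,numpy as np
def ray(n,u,v,z,cal=None):
    "pixel -> world at plane height z (pinhole)"
    c=cal or robot.calibration(n);E=c["extrinsics"];R=E[:3,:3];o=-R.T@E[:3,3]
    d=R.T@np.array([(u-c["cx"])/c["fx"],(v-c["cy"])/c["fy"],1]);return o+d*(z-o[2])/d[2]
def cloud(n,d):
    c=robot.calibration(n);E=c["extrinsics"];v,u=np.mgrid[:480,:640]
    p=np.stack([(u-c["cx"])/c["fx"]*d,(v-c["cy"])/c["fy"]*d,d],-1)
    return (p-E[:3,3])@E[:3,:3]
E
python3 - <<'E'
from h import *
im=cv2.imread("pics/top0.png");d=np.load("pics/top0.npy");P=cloud("top",d)
a=cv2.resize(im[170:320,120:360],None,fx=3.3,fy=3.3,interpolation=cv2.INTER_CUBIC)[:, :792]
b=cv2.resize(im[190:300,400:535],None,fx=3.3,fy=3.3,interpolation=cv2.INTER_CUBIC)
cv2.imwrite("pics/a.png",a);cv2.imwrite("pics/b.png",b)
for n,(u,v) in dict(cap=(203,280),black=(145,297),jar=(324,284),cup=(268,281)).items():
    w=P[v-18:v+19,u-18:u+19].reshape(-1,3); top=w[:,2].max(); 
    s=w[w[:,2]>top-.012]; print(n,top.round(3),((s.max(0)+s.min(0))/2).round(4),np.ptp(s,axis=0).round(3))
# tray and gauge
w=P[190:300,405:530].reshape(-1,3)
for lo,hi in((.008,.03),(.017,.023)):
    s=w[(w[:,2]>lo)&(w[:,2]<hi)&(w[:,0]<.62)]
    print("tray",len(s),cv2.minAreaRect((s[:,:2]*1000).astype(np.float32)))
# holder base
w=P[165:245,200:360].reshape(-1,3); s=w[(w[:,2]>.01)&(w[:,2]<.024)]
print("holder",len(s),cv2.minAreaRect((s[:,:2]*1000).astype(np.float32)))
for q in((227,207),(213,195),(240,220),(340,200),(330,215),(295,200)): print(q,P[q[1],q[0]].round(4))
E
```

```text
cap 1.073 [0.3551 0.0058 1.0735] [0. 0. 0.]
black 1.073 [0.3551 0.0058 1.0735] [0. 0. 0.]
jar 1.073 [0.3551 0.0058 1.0735] [0. 0. 0.]
cup 1.073 [0.3551 0.0058 1.0735] [0. 0. 0.]
tray 4330 ((533.9535522460938, -339.0198974609375), (200.85939025878906, 147.10568237304688), 67.66748046875)
tray 1412 ((533.5540771484375, -338.4326171875), (199.8248748779297, 145.30581665039062), 67.47522735595703)
holder 3040 ((625.6921997070312, 109.24051666259766), (117.33677673339844, 329.3414001464844), 8.270173072814941)
(227, 207) [0.595  0.2254 0.0846]
(213, 195) [0.6208 0.2578 0.0905]
(240, 220) [0.5682 0.1965 0.0721]
(340, 200) [ 0.6349 -0.0332  0.0183]
(330, 215) [ 0.5972 -0.0099  0.0183]
(295, 200) [0.6293 0.0749 0.0302]
```

View pics/a.png

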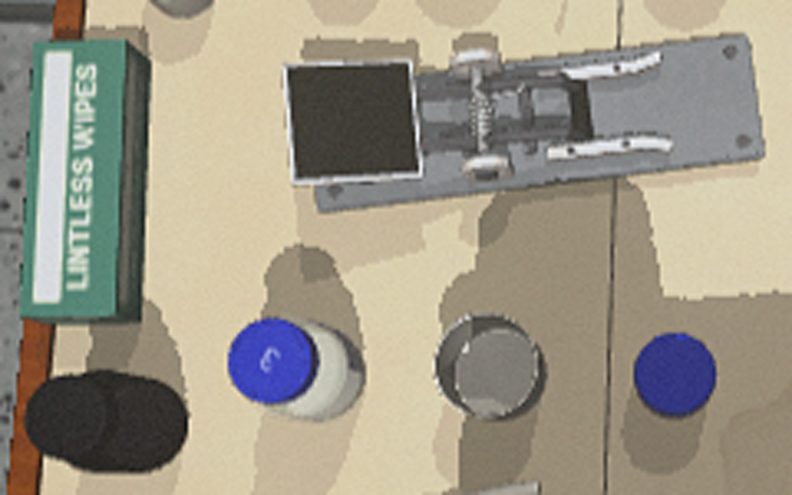

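View pics/b.png

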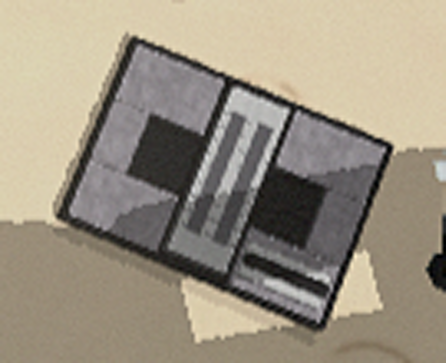

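The crop confirms it: the clear bottle with the blue cap is at (203,280) and the black look-alike is at (152,297). The gauge lies in the tray with its long axis along crop-b (260,85)–(200,270). I'll pin these down in metres.

```bash
cat >> h.py <<'E'
from scipy.spatial.transform import Rotation as Ro
def go(x,y,z,psi_deg=None,s=None):
    "grasp-point target -> turn about tool z, tool shift (mm) after turn"
    s=s or robot.read_state();R=Ro.from_rotvec(s["orientation"]).as_matrix()
    g=s["tool_pos"]+R[:,2]*.167;psi=np.arctan2(R[1,0],R[0,0]);th=0
    if psi_deg is not None:
        th=-((np.radians(psi_deg)-psi+np.pi)%(2*np.pi)-np.pi)
    R2=R@Ro.from_rotvec([0,0,th]).as_matrix()
    sh=R2.T@(np.array([x,y,z])-g)*1000
    print("t",round(s["t"],2),"grasp",g.round(4),"psi",np.degrees(psi).round(1),"tilt",np.degrees(np.arccos(-R[2,2])).round(2),"| turn",th.round(4),"shift",sh.round(1))
E
python3 - <<'E'
from h import *
im=cv2.imread("pics/top0.png");d=np.load("pics/top0.npy");P=cloud("top",d)
hsv=cv2.cvtColor(im,cv2.COLOR_BGR2HSV);m=cv2.inRange(hsv,(110,120,60),(130,255,255))
n,l,st,c=cv2.connectedComponentsWithStats(m)
for i in range(1,n):
    if st[i,4]>200: print("blue",st[i],c[i].round(1),ray("top",*c[i],.142).round(4),"z70",ray("top",*c[i],.07).round(4))
C=lambda x,y:ray("top",120+x/3.3-.35,170+y/3.3-.35,.018)[:2]*1000
p1,p2,p3=C(750,36),C(765,157),C(320,213)
print("holder corners",p1,p2,p3,"len",np.linalg.norm(p2-p1),np.linalg.norm(p3-p2))
yh=(p3-p2)/np.linalg.norm(p3-p2);xh=np.array([yh[1],-yh[0]])
print("psi_h",np.degrees(np.arctan2(xh[1],xh[0])),"origin",(p1+p2)/2+200*yh, p2+47*xh+200*yh,p3+47*xh-130*yh)
# thumb plate: white frame/black top by depth
w=P[185:230,204:250].reshape(-1,3);s=w[(w[:,2]>.062)&(w[:,2]<.12)]
print("plate",cv2.minAreaRect((s[:,:2]*1000).astype(np.float32)),s[:,2].min(),s[:,2].max())
w=P[165:245,280:360].reshape(-1,3); s=w[(w[:,2]>.014)&(w[:,2]<.04)&(w[:,1]<.07)]
print("bed part",cv2.minAreaRect((s[:,:2]*1000).astype(np.float32)))
# gauge corners (crop b)
G=lambda x,y:ray("top",400+x/3.3-.35,190+y/3.3-.35,.020)[:2]*1000
g=[G(232,85),G(294,108),G(228,285),G(166,255)];print("gauge",np.round(g,1),np.mean(g,0))
w=P[225:262,445:490]; 
print("z at gauge",P[242:250,462:474,2].round(4).mean())
go(.42,.2,.25,17)
E
```

```text
blue [189 267  25  25 488] [201.5 279. ] [0.4258 0.2566 0.142 ] z70 [0.4312 0.276  0.07  ]
blue [312 271  25  24 459] [324.2 282.7] [0.425  0.0009 0.142 ] z70 [0.4304 0.0005 0.07  ]
holder corners [684.23836467 -49.2252379 ] [593.03111896 -61.52564529] [543.52517408 261.14762355] len 92.0329380853798 326.448888800613
psi_h 8.72255342252538 origin [608.30475965 142.31141225] [609.15754744 143.28875436] [609.69607314 139.77871436]
plate ((597.7630615234375, 223.90380859375), (87.16431427001953, 94.8318862915039), 8.180157661437988) 0.06203790747751171 0.0972745355599667
bed part ((629.5928955078125, 10.568305969238281), (94.1399154663086, 132.0888214111328), 8.478001594543457)
gauge [[ 603.8 -343.5]
 [ 587.9 -387.3]
 [ 458.9 -336.2]
 [ 479.  -293.2]] [ 532.40130412 -340.05784838]
z at gauge 0.019717708333333334
t 0.1 grasp [ 0.1765 -0.5729  0.2368] psi 17.1 tilt 0.1 | turn 0.0021 shift [ 458.8 -668.   -12. ]
```

>>> apply_moves --series '[[[28,-15,0],[0,0,0]],[[28,-15,0],[0,0,0]],[[28,-15,0],[0,0,0]],[[28,-15,0],[0,0,0]],[[28,-15,0],[0,0,0]],[[28,-15,0],[0,0,0]],[[28,-15,0],[0,0,0]],[[28,-15,0],[0,0,0]],[[28,-15,0],[0,0,0]],[[28,-15,0],[0,0,0]],[[28,-15,0],[0,0,0]],[[28,-15,0],[0,0,0]]]' --claw 1

```text
t: 1.1
tool_pos: [0.4456, -0.3011, 0.4044]
orientation: [-3.106, -0.468, 0.001]
force: [0.3, -1.0, 0.7]
opening: 0.0933
gripper_force: 0.0
```

>>> apply_moves --series '[[[10,-37,0],[0,0,0]],[[10,-37,0],[0,0,0]],[[10,-37,0],[0,0,0]],[[10,-37,0],[0,0,0]],[[10,-37,0],[0,0,0]],[[10,-37,0],[0,0,0]],[[10,-37,0],[0,0,0]],[[10,-37,0],[0,0,0]],[[10,-37,0],[0,0,0]],[[10,-37,0],[0,0,0]],[[10,-37,0],[0,0,0]],[[10,-37,0],[0,0,0]]]'

```text
t: 2.1
tool_pos: [0.428, 0.159, 0.4046]
orientation: [3.107, 0.468, -0.0]
force: [1.4, -0.9, -0.0]
opening: 0.0931
gripper_force: 0.0
```

```bash
python3 - <<'E'
from h import *
go(.4258,.2566,.24,17)
c=robot.calibration("wrist");im,d=robot.read_camera("wrist");cv2.imwrite("pics/w1.png",im);np.save("pics/w1.npy",d)
print(c)
E
```

```text
t 2.1 grasp [0.428  0.159  0.2376] psi 17.1 tilt 0.0 | turn 0.0021 shift [ 26.4 -94.   -2.4]
{'fx': 371.64829954431775, 'fy': 371.64829954431775, 'cx': 314.39630147166747, 'cy': 239.20954019770662, 'extrinsics': array([[ 2.93236197e-01, -9.56039634e-01,  8.66815901e-04,
         2.63387056e-02],
       [-9.20538577e-01, -2.82102308e-01,  2.70235114e-01,
         4.07812281e-01],
       [-2.58110948e-01, -8.00406545e-02, -9.62793972e-01,
         5.12821429e-01],
       [ 0.00000000e+00,  0.00000000e+00,  0.00000000e+00,
         1.00000000e+00]])}
```

View pics/w1.png

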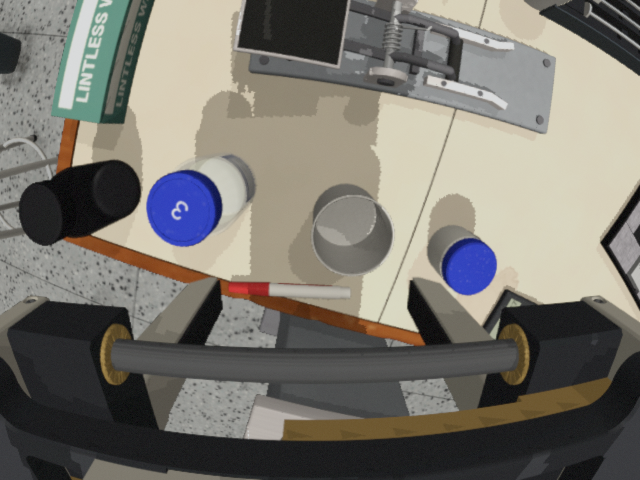

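The wrist view shows the blue cap at (184,207), the black look-alike at (60,205), and the cup and jar untouched. I'll cross-check the cap position and the holder with the fisheye model.

```bash
cat >> h.py <<'E'
def fray(u,v,z,c):
    "wrist fisheye pixel -> world at height z"
    E=c["extrinsics"];R=E[:3,:3];o=-R.T@E[:3,3];a=np.array([u-c["cx"],v-c["cy"]])/c["fx"];r=np.linalg.norm(a)
    d=R.T@np.array([*(a/r*np.sin(r)),np.cos(r)]);return o+d*(z-o[2])/d[2]
E
python3 - <<'E'
from h import *
c=robot.calibration("wrist");im=cv2.imread("pics/w1.png")
m=cv2.inRange(cv2.cvtColor(im,cv2.COLOR_BGR2HSV),(110,120,60),(130,255,255))
m=cv2.morphologyEx(m,cv2.MORPH_CLOSE,np.ones((9,9)));n,l,st,ce=cv2.connectedComponentsWithStats(m)
for i in range(1,n):
    if st[i,4]>900: print(ce[i],fray(*ce[i],.142,c).round(4))
p=[fray(*q,.018,c)[:2]*1000 for q in((556,57),(547,131),(250,71))];print(np.round(p,1))
e=p[2]-p[1];print(np.degrees(np.arctan2(-e[0],e[1])),np.linalg.norm(e),np.linalg.norm(p[1]-p[0]))
E
```

```text
[183.55157462 207.3950251 ] [0.4293 0.2605 0.142 ]
[468.76982426 266.17873982] [0.4485 0.0536 0.142 ]
[[685.3 -38.6]
 [597.2 -51.9]
 [545.2 268.3]]
9.221993332834458 324.4159254426814 89.04858532351781
```

>>> apply_moves --series '[[[10,-32,0],[0,0,0]],[[10,-32,0],[0,0,0]],[[9,-31,0],[0,0,0]],[[0,0,0],[0,0,0]],[[0,0,25],[0,0,0]],[[0,0,30],[0,0,0]],[[0,0,25],[0,0,0]],[[0,0,15],[0,0,0]],[[0,0,0],[0,0,0]]]'

```text
t: 2.9
tool_pos: [0.4269, 0.2554, 0.3051]
orientation: [3.104, 0.467, -0.012]
force: [-1.0, -0.1, 0.6]
opening: 0.093
gripper_force: 0.0
```

>>> apply_moves --series '[[[0,0,0],[0,0,0]],[[0,0,0],[0,0,0]],[[0,0,0],[0,0,0]],[[0,0,0],[0,0,0]],[[0,0,0],[0,0,0]],[[0,0,0],[0,0,0]],[[0,0,0],[0,0,0]],[[0,0,0],[0,0,0]]]' --claw 0 --newtons 25

```text
t: 3.57
tool_pos: [0.4287, 0.2567, 0.3104]
orientation: [-3.106, -0.468, -0.002]
force: [-0.3, 1.2, 3.3]
opening: 0.0533
gripper_force: 25.0
```

>>> apply_moves --series '[[[0,0,-8],[0,0,0]],[[0,0,-20],[0,0,0]],[[0,0,-28],[0,0,0]],[[0,0,-28],[0,0,0]],[[0,0,-28],[0,0,0]],[[0,0,-25],[0,0,0]],[[0,0,-13],[0,0,0]],[[0,0,0],[0,0,0]]]'

```text
t: 4.23
tool_pos: [0.4289, 0.2567, 0.463]
orientation: [-3.105, -0.467, -0.007]
force: [0.8, -0.1, -4.7]
opening: 0.0533
gripper_force: 25.0
```

```bash
python3 - <<'E'
from h import *
E0=np.array([[2.93236197e-01,-9.56039634e-01,8.66815901e-04,2.63387056e-02],[-9.20538577e-01,-2.82102308e-01,2.70235114e-01,4.07812281e-01],[-2.58110948e-01,-8.00406545e-02,-9.62793972e-01,5.12821429e-01]])
d=np.load("pics/w1.npy");v,u=np.mgrid[:480,:640]
a=(u-314.396)/371.648;b=(v-239.21)/371.648;r=np.hypot(a,b)+1e-9;t=np.tan(r)/r
P=(np.stack([a*t*d,b*t*d,d],-1)-E0[:,3])@E0[:,:3]
m=(d>0)&(r<1.2)
def rect(lab,x,y,z):
    s=P[m&(P[...,0]>x[0])&(P[...,0]<x[1])&(P[...,1]>y[0])&(P[...,1]<y[1])&(P[...,2]>z[0])&(P[...,2]<z[1])]
    print(lab,len(s),cv2.minAreaRect((s[:,:2]*1000).astype(np.float32)),s.mean(0).round(4))
rect("bed",(.5,.8),(-.1,.07),(.012,.04))
rect("plate",(.5,.7),(.15,.32),(.06,.12))
rect("cap",(.38,.47),(.2,.32),(.135,.15))
rect("jar",(.36,.5),(-.05,.06),(.06,.08));rect("cup",(.36,.5),(.07,.18),(.08,.1))
go(.598,.234,.293,17)
E
```

```text
bed 9469 ((684.991943359375, -9.596443176269531), (144.14193725585938, 254.87071228027344), 74.7093276977539) [ 6.47e-01 -4.00e-04  2.00e-02]
plate 6991 ((590.0814819335938, 212.50157165527344), (67.01354217529297, 116.0779037475586), 10.92600154876709) [0.5837 0.22   0.0799]
cap 4249 ((427.6996765136719, 257.16497802734375), (54.47523498535156, 53.249881744384766), 79.29591369628906) [0.4287 0.2561 0.1402]
jar 2306 ((431.74169921875, 1.4690666198730469), (54.96103286743164, 55.66219711303711), 16.895828247070312) [0.4326 0.0041 0.0682]
cup 876 ((432.50714111328125, 126.33283996582031), (69.49066162109375, 68.89451599121094), 16.986635208129883) [0.4279 0.1226 0.0858]
t 4.23 grasp [0.4296 0.257  0.296 ] psi 17.1 tilt 0.28 | turn 0.0021 shift [154.3  71.2   3.7]
```

>>> apply_moves --series '[[[10,5,0],[0,0,0]],[[20,9.5,0],[0,0,0]],[[20,9.5,0],[0,0,0]],[[20,9.5,0],[0,0,0]],[[20,9.5,0],[0,0,0]],[[20,9.5,0],[0,0,0]],[[20,9.5,0],[0,0,0]],[[15,7,0],[0,0,0]],[[8,4,0],[0,0,0]],[[0,0,0],[0,0,0]],[[0,0,0],[0,0,0]]]'

```text
t: 5.15
tool_pos: [0.5962, 0.2315, 0.4573]
orientation: [3.106, 0.467, -0.006]
force: [-0.6, 0.5, -5.9]
opening: 0.0538
gripper_force: 25.0
```

```bash
python3 - <<'E'
from h import *
go(.5974,.232,.205)
print(robot.read_state()["force"])
im,d=robot.read_camera("scene");cv2.imwrite("pics/s2.png",cv2.resize(im[150:390,100:400],None,fx=2.5,fy=2.5))
E
```

```text
Traceback (most recent call last):
  File "h.py", line 20, in go
    print("t",round(s["t"],2),"grasp",g.round(4),"psi",np.degrees(psi).round(1),"tilt",np.degrees(np.arccos(-R[2,2])).round(2),"| turn",th.round(4),"shift",sh.round(1))
                                                                                                                                        ^^^^^^^^
AttributeError: 'int' object has no attribute 'round'
```

>>> apply_moves --series '[[[0,0,10],[0,0,0]],[[0,0,14],[0,0,0]],[[0,0,14],[0,0,0]],[[0,0,10],[0,0,0]],[[0,0,8],[0,0,0]],[[0,0,8],[0,0,0]],[[0,0,8],[0,0,0]],[[0,0,6],[0,0,0]],[[0,0,4],[0,0,0]],[[0,0,0],[0,0,0]],[[0,0,0],[0,0,0]]]'

```text
t: 6.07
tool_pos: [0.5963, 0.2318, 0.378]
orientation: [-3.107, -0.468, -0.0]
force: [-0.2, 1.1, -3.3]
opening: 0.0536
gripper_force: 25.0
```

```bash
sed -i 's/th=0$/th=np.float64(0)/' h.py; python3 - <<'E'
from h import *
go(.5974,.232,.2004)
print(robot.read_state()["force"])
im,d=robot.read_camera("scene");cv2.imwrite("pics/s2.png",cv2.resize(im[150:390,100:400],None,fx=2.5,fy=2.5))
E
```

```text
t 6.07 grasp [0.5964 0.2318 0.211 ] psi 17.1 tilt 0.02 | turn 0.0 shift [ 1.   0.1 10.6]
[-0.20647715  1.11209613 -3.31697025]
```

View pics/s2.png

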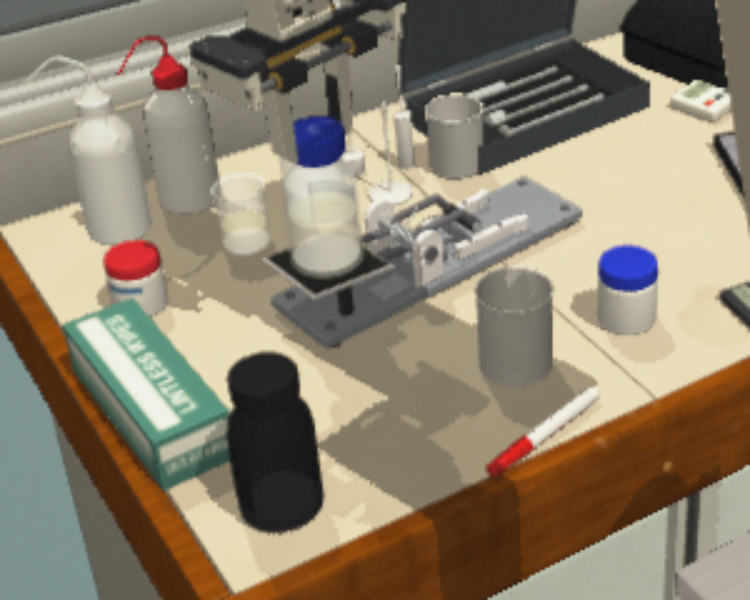

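The bottle hangs upright over the plate, with its base at crop (325,255), well centred, and the pedal already partly down. I'll lower it the last centimetre, checking force.

>>> apply_moves --series '[[[1,0,3],[0,0,0]],[[0,0,3],[0,0,0]],[[0,0,2],[0,0,0]],[[0,0,2],[0,0,0]],[[0,0,0],[0,0,0]],[[0,0,0],[0,0,0]]]'

```text
t: 6.62
tool_pos: [0.5972, 0.2322, 0.368]
orientation: [-3.106, -0.468, -0.0]
force: [-1.1, 1.4, -1.6]
opening: 0.0533
gripper_force: 25.0
```

>>> apply_moves --series '[[[0,0,1],[0,0,0]],[[0,0,0],[0,0,0]],[[0,0,0],[0,0,0]]]'

```text
t: 6.87
tool_pos: [0.5973, 0.2322, 0.3674]
orientation: [-3.106, -0.468, -0.001]
force: [-1.1, 2.4, 1.8]
opening: 0.0533
gripper_force: 25.0
```

Seated: the force has reversed by a few newtons. I'll release with a small opening, then open fully and retreat straight up.

>>> apply_moves --series '[[[0,0,0],[0,0,0]],[[0,0,0],[0,0,0]],[[0,0,0],[0,0,0]],[[0,0,0],[0,0,0]],[[0,0,0],[0,0,0]],[[0,0,0],[0,0,0]],[[0,0,0],[0,0,0]],[[0,0,0],[0,0,0]],[[0,0,0],[0,0,0]],[[0,0,0],[0,0,0]]]' --claw 1

```text
t: 7.7
tool_pos: [0.5972, 0.2321, 0.3667]
orientation: [3.107, 0.468, 0.0]
force: [-0.2, 0.1, 0.5]
opening: 0.0929
gripper_force: 0.0
```

>>> apply_moves --series '[[[0,0,-10],[0,0,0]],[[0,0,-20],[0,0,0]],[[0,0,-30],[0,0,0]],[[0,0,-10],[0,0,0]],[[0,0,0],[0,0,0]],[[0,0,0],[0,0,0]]]'

```text
t: 8.2
tool_pos: [0.5973, 0.2321, 0.4375]
orientation: [-3.106, -0.468, -0.003]
force: [0.3, 0.5, -1.3]
opening: 0.0929
gripper_force: 0.0
```

```bash
python3 - <<'E'
from h import *
im,d=robot.read_camera("scene");cv2.imwrite("pics/s3.png",cv2.resize(im[180:300,170:350],None,fx=4,fy=4))
go(.533,-.339,.12,157.6)
E
```

```text
t 8.25 grasp [0.597  0.232  0.2688] psi 17.1 tilt 0.04 | turn -2.4519 shift [-158.5 -552.2  148.9]
```

View pics/s3.png

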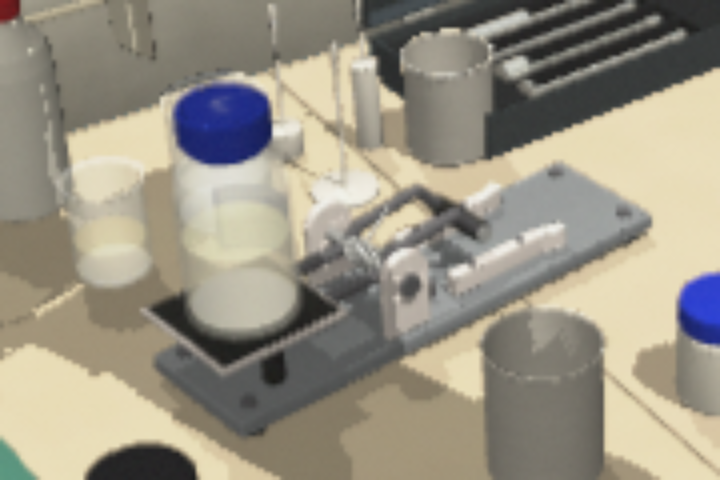

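The bottle stands alone on the level thumb plate at crop (240,310), and the jaw is open at (465,215). On to the gauge.

>>> apply_moves --series '[[[-16,37,0],[0,0,0]],[[-16,37,0],[0,0,0]],[[-16,37,0],[0,0,0]],[[-16,37,0],[0,0,0]],[[-16,37,0],[0,0,0]],[[-16,37,0],[0,0,0]],[[-16,37,0],[0,0,0]],[[-16,37,0],[0,0,0]],[[-16,37,0],[0,0,0]],[[-16,37,0],[0,0,0]],[[-16,37,0],[0,0,0]],[[-16,37,0],[0,0,0]]]'

```text
t: 9.25
tool_pos: [0.5434, -0.2505, 0.4343]
orientation: [-3.104, -0.467, 0.004]
force: [1.1, 0.4, 0.7]
opening: 0.0928
gripper_force: 0.0
```

>>> apply_moves --series '[[[-15,35,0],[0,0,0]],[[-15,33,0],[0,0,0]],[[-7,15,0],[0,0,0]],[[0,0,0],[0,0,0.115]],[[0,0,0],[0,0,0.115]],[[0,0,0],[0,0,0.115]],[[0,0,0],[0,0,0.115]],[[0,0,0],[0,0,0.115]],[[0,0,0],[0,0,0.115]],[[0,0,0],[0,0,0]],[[0,0,0],[0,0,0]]]'

```text
t: 10.17
tool_pos: [0.5334, -0.3385, 0.4351]
orientation: [-3.082, 0.604, 0.003]
force: [-1.0, -0.7, -0.8]
opening: 0.0929
gripper_force: 0.0
```

```bash
python3 - <<'E'
from h import *
go(.533,-.339,.026,-22.4)
c=robot.calibration("wrist");im,d=robot.read_camera("wrist");cv2.imwrite("pics/w2.png",im);np.save("pics/w2.npy",d);np.save("pics/w2E.npy",c["extrinsics"])
E
```

```text
t 10.17 grasp [ 0.5331 -0.3382  0.2681] psi -22.2 tilt 0.14 | turn 0.0037 shift [  0.7   0.9 242.1]
```

View pics/w2.png

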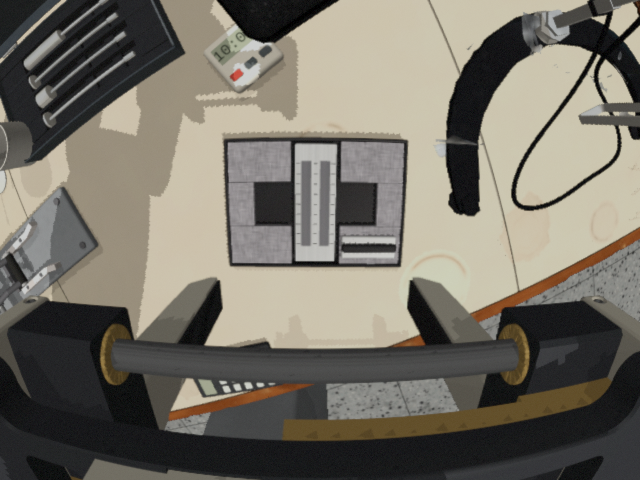

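The gauge is at x 293–339, y 143–262 px, aligned with the tool. The finger slots beside it are at (275,203) and (357,203). I'll compute the fine offset from its corners.

```bash
python3 - <<'E'
from h import *
c=robot.calibration("wrist")
p=np.array([fray(u,v,.02,c)[:2]*1000 for u,v in((294,143),(338,142),(337,262),(296,262))])
l=(p[0]+p[1]-p[2]-p[3]);print(p.round(1),p.mean(0),np.degrees(np.arctan2(l[1],l[0])),np.linalg.norm(l)/2)
q=p.mean(0)/1000;go(q[0],q[1],.026,np.degrees(np.arctan2(l[1],l[0])))
s=np.array([fray(u,v,.006,c)[:2]*1000 for u,v in((255,182),(255,223),(376,183),(376,224))]);print(s.round(1),s.mean(0))
E
```

```text
[[ 605.6 -344.5]
 [ 589.1 -387.7]
 [ 466.  -338.1]
 [ 483.4 -295.4]] [ 536.01954066 -341.42362665] -21.929308087314713 132.1581693004593
t 10.22 grasp [ 0.5332 -0.3384  0.2685] psi -22.2 tilt 0.11 | turn -0.004 shift [  4.2   1.9 242.5]
[[ 582.7 -287. ]
 [ 539.9 -267.8]
 [ 530.8 -411.2]
 [ 486.7 -394.9]] [ 535.05206976 -340.22643229]
```

>>> apply_moves --series '[[[3,1.5,20],[0,0,0]],[[0,0,35],[0,0,0]],[[0,0,35],[0,0,0]],[[0,0,35],[0,0,0]],[[0,0,35],[0,0,0]],[[0,0,30],[0,0,0]],[[0,0,20],[0,0,0]],[[0,0,15],[0,0,0]],[[0,0,5],[0,0,0]],[[0,0,0],[0,0,0]],[[0,0,0],[0,0,0]]]'

```text
t: 11.13
tool_pos: [0.5359, -0.3416, 0.2073]
orientation: [3.082, -0.608, 0.0]
force: [-0.4, 0.0, 1.5]
opening: 0.093
gripper_force: 0.0
```

>>> apply_moves --series '[[[0,0,3],[0,0,0]],[[0,0,3],[0,0,0]],[[0,0,3],[0,0,0]],[[0,0,0],[0,0,0]],[[0,0,0],[0,0,0]]]'

```text
t: 11.55
tool_pos: [0.5356, -0.3415, 0.1978]
orientation: [-3.082, 0.61, 0.0]
force: [-0.5, 0.3, 0.5]
opening: 0.0928
gripper_force: 0.0
```

>>> apply_moves --series '[[[0,0,2],[0,0,0]],[[0,0,0],[0,0,0]],[[0,0,0],[0,0,0]],[[0,0,0],[0,0,0]],[[0,0,0],[0,0,0]],[[0,0,0],[0,0,0]],[[0,0,0],[0,0,0]],[[0,0,0],[0,0,0]],[[0,0,0],[0,0,0]],[[0,0,0],[0,0,0]]]' --claw 0 --newtons 40

```text
t: 12.38
tool_pos: [0.5357, -0.3414, 0.1958]
orientation: [-3.081, 0.61, -0.0]
force: [1.0, 2.2, 0.4]
opening: 0.0436
gripper_force: 40.0
```

>>> apply_moves --series '[[[0,0,-5],[0,0,0]],[[0,0,-15],[0,0,0]],[[0,0,-30],[0,0,0]],[[0,0,-35],[0,0,0]],[[0,0,-35],[0,0,0]],[[0,0,-20],[0,0,0]],[[0,0,-10],[0,0,0]],[[0,0,0],[0,0,0]]]'

```text
t: 13.05
tool_pos: [0.5362, -0.342, 0.3488]
orientation: [3.08, -0.61, 0.006]
force: [0.5, -0.5, -4.2]
opening: 0.0437
gripper_force: 40.0
```

>>> apply_moves --series '[[[0,0,0],[0,0,-0.117]],[[0,0,0],[0,0,-0.117]],[[0,0,0],[0,0,-0.117]],[[0,0,0],[0,0,-0.117]],[[0,0,0],[0,0,-0.117]],[[0,0,0],[0,0,-0.117]],[[0,0,0],[0,0,-0.117]],[[0,0,0],[0,0,-0.117]],[[0,0,0],[0,0,-0.117]],[[0,0,0],[0,0,-0.117]],[[0,0,0],[0,0,-0.117]],[[0,0,0],[0,0,-0.117]]]'

```text
t: 14.05
tool_pos: [0.5349, -0.3411, 0.3421]
orientation: [-2.739, -1.529, 0.003]
force: [0.3, -0.2, -4.6]
opening: 0.0432
gripper_force: 40.0
```

>>> apply_moves --series '[[[0,0,0],[0,0,-0.117]],[[0,0,0],[0,0,-0.117]],[[0,0,0],[0,0,-0.117]],[[0,0,0],[0,0,-0.117]],[[0,0,0],[0,0,-0.117]],[[0,0,0],[0,0,-0.117]],[[0,0,0],[0,0,0]],[[0,0,0],[0,0,0]]]'

```text
t: 14.72
tool_pos: [0.5351, -0.3412, 0.3431]
orientation: [-2.058, -2.369, 0.001]
force: [-0.5, 0.1, -5.1]
opening: 0.0435
gripper_force: 40.0
```

```bash
python3 - <<'E'
from h import *
print(robot.read_state()["q"].round(2))
go(.644,-.0845,.17,98.4)
E
```

```text
[-0.65  0.26  1.46 -0.    1.43 -0.79]
t 14.72 grasp [ 0.5346 -0.3408  0.1761] psi 98.0 tilt 0.23 | turn -0.0064 shift [237.6 145.7   6.3]
```

>>> apply_moves --series '[[[12,7,0],[0,0,-0.006]],[[27,16.5,0],[0,0,0]],[[27,16.5,0],[0,0,0]],[[27,16.5,0],[0,0,0]],[[27,16.5,0],[0,0,0]],[[27,16.5,0],[0,0,0]],[[27,16.5,0],[0,0,0]],[[27,16.5,0],[0,0,0]],[[25,16,0],[0,0,0]],[[12,7,0],[0,0,0]],[[0,0,0],[0,0,0]],[[0,0,0],[0,0,0]]]'

```text
t: 15.72
tool_pos: [0.644, -0.0834, 0.345]
orientation: [-2.048, -2.381, 0.001]
force: [0.4, 0.6, -3.5]
opening: 0.0437
gripper_force: 40.0
```

```bash
python3 - <<'E'
from h import *
c=robot.calibration("wrist");np.save("pics/w3E.npy",c["extrinsics"])
go(.6405,-.0603,.0428,98.4)
im,d=robot.read_camera("wrist");cv2.imwrite("pics/w3.png",im);np.save("pics/w3.npy",d)
E
```

```text
t 15.72 grasp [ 0.6438 -0.0834  0.178 ] psi 98.6 tilt 0.07 | turn 0.0035 shift [ 23.3   0.3 135.2]
```

View pics/w3.png

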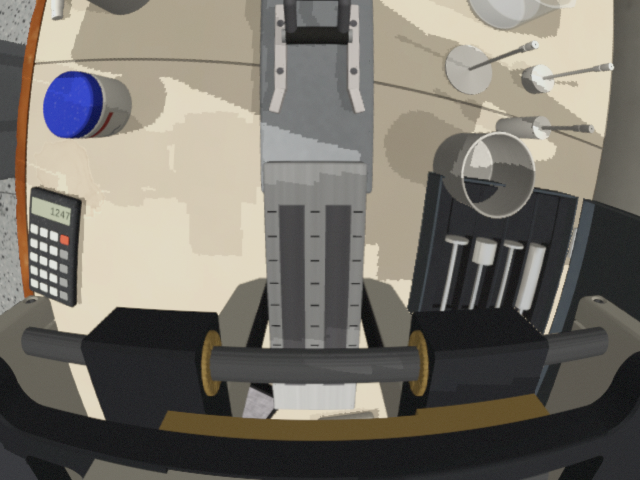

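The held gauge points at the channel, its front corners at (266,163) and (364,163). The base edges are at about x=262 and x=372 px, and the rails run at (280,60) and (353,60). I'll measure the lateral offset in the tool frame.

```bash
python3 - <<'E'
from h import *
c=robot.calibration("wrist");s=robot.read_state();R=Ro.from_rotvec(s["orientation"]).as_matrix()
def T(u,v,z): return (R.T@(fray(u,v,z,c)-s["tool_pos"])*1000)[:2].round(1)
print("gauge front",T(266,163,.169),T(365,163,.169),"side at row 250",T(268,250,.169),T(363,250,.169))
g=cv2.cvtColor(cv2.imread("pics/w3.png"),cv2.COLOR_BGR2GRAY).astype(float)
d=np.load("pics/w3.npy");v,u=np.mgrid[:480,:640]
a=(u-c["cx"])/c["fx"];b=(v-c["cy"])/c["fy"];r=np.hypot(a,b)+1e-9;t=np.tan(r)/r;E=c["extrinsics"]
P=(np.stack([a*t*d,b*t*d,d],-1)-E[:3,3])@E[:3,:3];Q=(P-s["tool_pos"])@R*1000
for lo in range(90,200,20):
    m=(d>0)&(Q[...,0]>lo)&(Q[...,0]<lo+20)&(abs(Q[...,1])<60)&(P[...,2]>.013)&(P[...,2]<.024)
    n=(d>0)&(Q[...,0]>lo)&(Q[...,0]<lo+20)&(abs(Q[...,1])<60)&(P[...,2]>.029)&(P[...,2]<.037)
    q=np.sort(Q[m][:,1]);k=np.sort(Q[n][:,1])
    if len(q)>20:
        print(lo,"base",q[3].round(1),q[-4].round(1),"rail", [k[k<0][[2,-3]].round(1),k[k>0][[2,-3]].round(1)] if (k<0).sum()>9 and (k>0).sum()>9 else "-")
print([T(*p,.018) for p in((262,190),(371,191),(262,20),(374,20))])
print("rail outer/inner tops",[T(*p,.033) for p in((276,25),(285,25),(349,25),(358,25),(273,108),(363,108))])
E
```

```text
gauge front [ 64.6 -19.8] [64.5 21.5] side at row 250 [ 26.6 -20.1] [26.5 21.7]
90 base -44.5 48.7 rail [array([-34.8, -24.6]), array([28.2, 38.9])]
110 base -45.2 48.7 rail [array([-30.9, -21.6]), array([25.7, 35.2])]
130 base -44.3 48.9 rail [array([-31.1, -21.6]), array([25.8, 35.1])]
150 base -44.6 49.0 rail [array([-30.4, -22.3]), array([27.3, 35.4])]
170 base -44.7 49.1 rail [array([-30.5, -23.3]), array([28.4, 34.9])]
190 base -44.1 48.8 rail -
[array([ 31.7, -43.4]), array([30.8, 47.7]), array([176.3, -42.6]), array([176.5,  49.6])]
rail outer/inner tops [array([166.5, -29.4]), array([166.2, -22.3]), array([166.3,  27.4]), array([166.5,  34.5]), array([ 98.5, -31.5]), array([98.6, 38. ])]
```

>>> apply_moves --series '[[[7,0.5,10],[0,0,0]],[[8,0.5,20],[0,0,0]],[[7,0.3,25],[0,0,0]],[[0,0,25],[0,0,0]],[[0,0,20],[0,0,0]],[[0,0,15],[0,0,0]],[[0,0,12],[0,0,0]],[[0,0,6],[0,0,0]],[[0,0,0],[0,0,0]],[[0,0,0],[0,0,0]]]'

```text
t: 16.6
tool_pos: [0.6421, -0.0629, 0.2131]
orientation: [2.05, 2.381, 0.0]
force: [0.7, -0.1, -3.3]
opening: 0.0436
gripper_force: 40.0
```

```bash
python3 - <<'E'
from h import *
go(.6327,-.0074,.0418,98.4);print(robot.read_state()["force"])
E
```

```text
t 16.6 grasp [ 0.6422 -0.0629  0.0461] psi 98.5 tilt 0.02 | turn 0.0026 shift [56.3 -1.3  4.3]
[ 0.66907016 -0.10884368 -3.25669523]
```

>>> apply_moves --series '[[[0,0,3],[0,0,0]],[[6,0,0],[0,0,0]],[[8,0,0],[0,0,0]],[[8,0,0],[0,0,0]],[[8,0,0],[0,0,0]],[[8,0,0],[0,0,0]],[[8,0,0],[0,0,0]],[[6,0,0],[0,0,0]],[[4,0,0],[0,0,0]],[[0,0,0],[0,0,0]]]'

```text
t: 17.43
tool_pos: [0.6335, -0.0061, 0.2097]
orientation: [-2.047, -2.383, -0.0]
force: [0.7, 0.3, -3.8]
opening: 0.0433
gripper_force: 40.0
```

>>> apply_moves --series '[[[0,0,1],[0,0,0]],[[0,0,1],[0,0,0]],[[0,0,0.5],[0,0,0]],[[0,0,0],[0,0,0]],[[0,0,0],[0,0,0]]]'

```text
t: 17.85
tool_pos: [0.6338, -0.0075, 0.2078]
orientation: [2.049, 2.381, 0.0]
force: [-3.0, 0.6, 3.1]
opening: 0.0434
gripper_force: 40.0
```

>>> apply_moves --series '[[[0,0,0],[0,0,0]],[[0,0,0],[0,0,0]],[[0,0,0],[0,0,0]],[[0,0,0],[0,0,0]],[[0,0,0],[0,0,0]],[[-6,0,0],[0,0,0]],[[-12,0,0],[0,0,0]],[[-14,0,0],[0,0,0]],[[-10,0,0],[0,0,0]],[[-4,0,0],[0,0,0]],[[0,0,0],[0,0,0]]]' --claw 1

```text
t: 18.77
tool_pos: [0.6407, -0.0545, 0.2073]
orientation: [2.051, 2.379, -0.0]
force: [0.2, -1.2, 1.2]
opening: 0.093
gripper_force: 0.0
```

>>> apply_moves --series '[[[0,0,0],[0,0,0]],[[0,0,0],[0,0,0]],[[0,0,0],[0,0,0]],[[0,0,0],[0,0,0]],[[0,0,0],[0,0,0]],[[0,0,0],[0,0,0]],[[0,0,0],[0,0,0]],[[0,0,0],[0,0,0]],[[0,0,0],[0,0,0]],[[0,0,0],[0,0,0]]]' --claw 0 --newtons 20

```text
t: 19.6
tool_pos: [0.6405, -0.0526, 0.2073]
orientation: [-2.049, -2.382, -0.0]
force: [-0.3, 1.8, -0.0]
opening: 0.0437
gripper_force: 20.0
```

```bash
python3 - <<'E'
from h import *
go(.6327,-.0074,.0418,98.4);print(robot.read_state()["force"])
im,d=robot.read_camera("wrist");cv2.imwrite("pics/w4.png",im[0:420,150:500])
E
```

```text
t 19.6 grasp [ 0.6406 -0.0525  0.0403] psi 98.6 tilt 0.01 | turn 0.0034 shift [45.8 -1.2 -1.5]
[-0.32233652  1.80378087 -0.0432278 ]
```

View pics/w4.png

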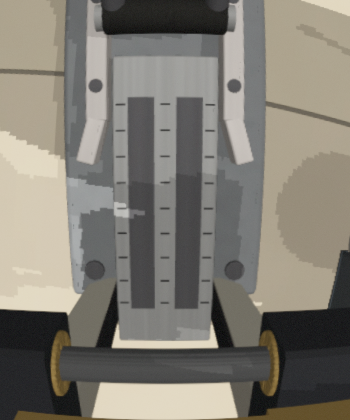

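The gauge's front end is at crop (165,57), between the rails at (95,85) and (234,85) and just short of the open jaw at (165,15). It is square and I have it by the tail. Now I'll slide it in.

>>> apply_moves --series '[[[4,0,0],[0,0,0]],[[6,0,0],[0,0,0]],[[7,0,0],[0,0,0]],[[7,0,0],[0,0,0]],[[7,0,0],[0,0,0]],[[7,0,0],[0,0,0]],[[5,0,0],[0,0,0]],[[3,0,0],[0,0,0]],[[0,0,0],[0,0,0]],[[0,0,0],[0,0,0]]]'

```text
t: 20.48
tool_pos: [0.6336, -0.0063, 0.2072]
orientation: [-2.047, -2.382, -0.001]
force: [0.3, 3.5, 0.7]
opening: 0.0437
gripper_force: 20.0
```

>>> apply_moves --series '[[[1.5,0,0],[0,0,0]],[[1.5,0,0],[0,0,0]],[[0,0,0],[0,0,0]],[[0,0,0],[0,0,0]]]'

```text
t: 20.82
tool_pos: [0.6332, -0.0045, 0.2072]
orientation: [2.049, 2.381, -0.0]
force: [-0.2, -1.6, 0.6]
opening: 0.0437
gripper_force: 20.0
```

>>> apply_moves --series '[[[1.5,0,0],[0,0,0]],[[1.5,0,0],[0,0,0]],[[0,0,0],[0,0,0]],[[0,0,0],[0,0,0]]]'

```text
t: 21.15
tool_pos: [0.6328, -0.0012, 0.2073]
orientation: [2.049, 2.382, 0.0]
force: [0.7, -2.6, 0.0]
opening: 0.0438
gripper_force: 20.0
```

>>> apply_moves --series '[[[1.5,0,0],[0,0,0]],[[1,0,0],[0,0,0]],[[0,0,0],[0,0,0]],[[0,0,0],[0,0,0]]]'

```text
t: 21.48
tool_pos: [0.6326, -0.0002, 0.2073]
orientation: [2.048, 2.379, -0.003]
force: [1.5, -9.9, -1.8]
opening: 0.0438
gripper_force: 20.0
```

>>> apply_moves --series '[[[1,0,0],[0,0,0]],[[0,0,0],[0,0,0]],[[0,0,0],[0,0,0]]]'

```text
t: 21.73
tool_pos: [0.6326, 0.0001, 0.2074]
orientation: [2.047, 2.378, -0.004]
force: [2.7, -14.6, -2.2]
opening: 0.044
gripper_force: 20.0
```

```bash
python3 - <<'E'
from h import *
go(.6327,-.0074,.0418,98.4);c=robot.calibration("wrist");s=robot.read_state();print(s["force"])
im,d=robot.read_camera("wrist");cv2.imwrite("pics/w5.png",im[0:420,150:500])
E
```

```text
t 21.73 grasp [ 6.328e-01 -6.000e-04  4.040e-02] psi 98.6 tilt 0.24 | turn 0.0028 shift [-6.7 -1.1 -1.4]
[  2.71169571 -14.57328239  -2.19613368]
```

View pics/w5.png

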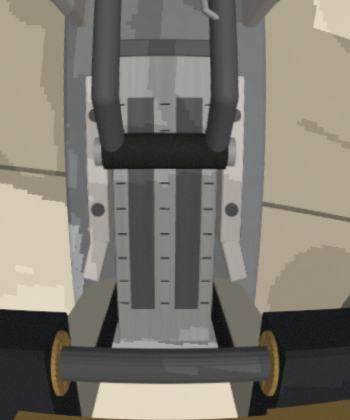

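The front end is up against the stop's cross bar at crop (165,47). The jaw is over the gauge at (165,150) and the contact force is firm. I'll relieve the push, release, lift and go back to the bottle.

>>> apply_moves --series '[[[-1,0,0],[0,0,0]],[[-1,0,0],[0,0,0]],[[0,0,0],[0,0,0]]]'

```text
t: 22.03
tool_pos: [0.6326, -0.0006, 0.2073]
orientation: [2.049, 2.38, -0.001]
force: [0.9, -7.3, -0.7]
opening: 0.0438
gripper_force: 20.0
```

>>> apply_moves --series '[[[0,0,0],[0,0,0]],[[0,0,0],[0,0,0]],[[0,0,0],[0,0,0]],[[0,0,0],[0,0,0]],[[0,0,0],[0,0,0]],[[0,0,0],[0,0,0]],[[0,0,-20],[0,0,0]],[[0,0,-40],[0,0,0]],[[0,0,-40],[0,0,0]],[[0,0,-40],[0,0,0]],[[0,0,-40],[0,0,0]],[[0,0,-40],[0,0,0]]]' --claw 1

```text
t: 23.03
tool_pos: [0.6321, 0.0004, 0.4293]
orientation: [2.049, 2.382, 0.0]
force: [0.4, 0.3, 0.3]
opening: 0.0927
gripper_force: 0.0
```

>>> apply_moves --series '[[[0,0,-20],[0,0,0]],[[20,0,0],[0,0,0]],[[32,0,0],[0,0,0]],[[32,0,0],[0,0,0]],[[32,0,0],[0,0,0]],[[32,0,0],[0,0,0]],[[32,0,0],[0,0,0]],[[30,0,0],[0,0,0]],[[15,0,0],[0,0,0]],[[10,0,0],[0,0,0]],[[0,0,0],[0,0,0]],[[0,0,0],[0,0,0]]]'

```text
t: 24.03
tool_pos: [0.5976, 0.2321, 0.4471]
orientation: [2.048, 2.382, -0.001]
force: [0.3, -0.3, 1.0]
opening: 0.0932
gripper_force: 0.0
```

```bash
python3 - <<'E'
from h import *
go(.5972,.2322,.1997);print(robot.read_state()["q"].round(2))
im,d=robot.read_camera("top");P=cloud("top",d)
w=P[190:290,190:380].reshape(-1,3)
g=(w[:,2]>.029)&(w[:,2]<.0345)&(w[:,1]<.05);print("gauge top/rails z count",g.sum())
cv2.imwrite("pics/t6.png",im)
E
```

```text
t 24.03 grasp [0.5976 0.232  0.2801] psi 98.6 tilt 0.04 | turn 0.0 shift [ 0.3 -0.4 80.4]
[ 0.29  0.23  1.3  -0.    1.61  0.14]
gauge top/rails z count 539
```

>>> apply_moves --series '[[[0,0,15],[0,0,0]],[[0,0,25],[0,0,0]],[[0,0,20],[0,0,0]],[[0,0,12],[0,0,0]],[[0,0,8],[0,0,0]],[[0,0,0],[0,0,0]],[[0,0,0],[0,0,0]]]'

```text
t: 24.67
tool_pos: [0.5977, 0.232, 0.3677]
orientation: [2.05, 2.381, 0.0]
force: [0.1, 0.1, 0.9]
opening: 0.093
gripper_force: 0.0
```

>>> apply_moves --series '[[[0,0,0],[0,0,0]],[[0,0,0],[0,0,0]],[[0,0,0],[0,0,0]],[[0,0,0],[0,0,0]],[[0,0,0],[0,0,0]],[[0,0,0],[0,0,0]],[[0,0,0],[0,0,0]],[[0,0,0],[0,0,0]]]' --claw 0 --newtons 25

```text
t: 25.33
tool_pos: [0.5973, 0.2327, 0.3674]
orientation: [-2.048, -2.382, 0.001]
force: [-2.3, -0.4, 1.8]
opening: 0.0536
gripper_force: 25.0
```

>>> apply_moves --series '[[[0,0,-5],[0,0,0]],[[0,0,-8],[0,0,0]],[[0,0,-10],[0,0,0]],[[0,0,-12],[0,0,0]],[[0,0,-15],[0,0,0]],[[0,0,-15],[0,0,0]],[[0,0,-15],[0,0,0]],[[0,0,-8],[0,0,0]],[[0,0,-4],[0,0,0]],[[0,0,0],[0,0,0]]]'

```text
t: 26.17
tool_pos: [0.5976, 0.2327, 0.4607]
orientation: [2.048, 2.381, 0.003]
force: [-0.1, -0.2, -5.5]
opening: 0.0536
gripper_force: 25.0
```

```bash
python3 - <<'E'
from h import *
go(.4285,.257,.29)
E
```

```text
t 26.17 grasp [0.5979 0.2328 0.2937] psi 98.6 tilt 0.12 | turn 0.0 shift [  49.3 -163.9    3.4]
```

>>> apply_moves --series '[[[3,-10,0],[0,0,0]],[[6,-20,0],[0,0,0]],[[6,-20,0],[0,0,0]],[[6,-20,0],[0,0,0]],[[6,-20,0],[0,0,0]],[[6,-20,0],[0,0,0]],[[6,-20,0],[0,0,0]],[[6,-20,0],[0,0,0]],[[4,-14,0],[0,0,0]],[[0,0,0],[0,0,0]],[[0,0,0],[0,0,0]]]'

```text
t: 27.08
tool_pos: [0.4274, 0.2566, 0.4586]
orientation: [-2.048, -2.382, 0.001]
force: [0.4, -0.4, -5.3]
opening: 0.0532
gripper_force: 25.0
```

>>> apply_moves --series '[[[0,0,10],[0,0,0]],[[0,0,20],[0,0,0]],[[0,0,22],[0,0,0]],[[0,0,22],[0,0,0]],[[0,0,22],[0,0,0]],[[0,0,18],[0,0,0]],[[0,0,12],[0,0,0]],[[0,0,8],[0,0,0]],[[0,0,6],[0,0,0]],[[0,0,0],[0,0,0]],[[0,0,0],[0,0,0]]]'

```text
t: 28.0
tool_pos: [0.4283, 0.2566, 0.3197]
orientation: [2.049, 2.381, 0.001]
force: [-0.3, -0.5, -5.4]
opening: 0.0536
gripper_force: 25.0
```

>>> apply_moves --series '[[[0,0,3],[0,0,0]],[[0,0,3],[0,0,0]],[[0,0,2],[0,0,0]],[[0,0,1],[0,0,0]],[[0,0,0.5],[0,0,0]],[[0,0,0],[0,0,0]],[[0,0,0],[0,0,0]]]'

```text
t: 28.58
tool_pos: [0.4281, 0.2567, 0.3106]
orientation: [2.048, 2.382, 0.001]
force: [-3.9, -1.1, 5.2]
opening: 0.0535
gripper_force: 25.0
```

On the worktop: the force has reversed. I'll release and retreat.

>>> apply_moves --series '[[[0,0,0],[0,0,0]],[[0,0,0],[0,0,0]],[[0,0,0],[0,0,0]],[[0,0,0],[0,0,0]],[[0,0,0],[0,0,0]],[[0,0,0],[0,0,0]],[[0,0,0],[0,0,0]],[[0,0,0],[0,0,0]]]' --claw 1

```text
t: 29.25
tool_pos: [0.428, 0.2565, 0.3097]
orientation: [2.049, 2.382, 0.0]
force: [0.2, -1.0, 0.3]
opening: 0.0931
gripper_force: 0.0
```

>>> apply_moves --series '[[[0,0,-10],[0,0,0]],[[0,0,-25],[0,0,0]],[[0,0,-35],[0,0,0]],[[0,0,-30],[0,0,0]],[[0,0,-15],[0,0,0]],[[0,0,0],[0,0,0]],[[0,0,0],[0,0,0]]]'

```text
t: 29.83
tool_pos: [0.4282, 0.2567, 0.4262]
orientation: [2.048, 2.381, 0.004]
force: [0.3, 0.5, -1.0]
opening: 0.093
gripper_force: 0.0
```

```bash
python3 - <<'E'
from h import *
im,d=robot.read_camera("scene");cv2.imwrite("pics/s7.png",cv2.resize(im[190:350,170:370],None,fx=3.7,fy=3.7,interpolation=cv2.INTER_CUBIC))
E
```

```text
(no output)
```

View pics/s7.png

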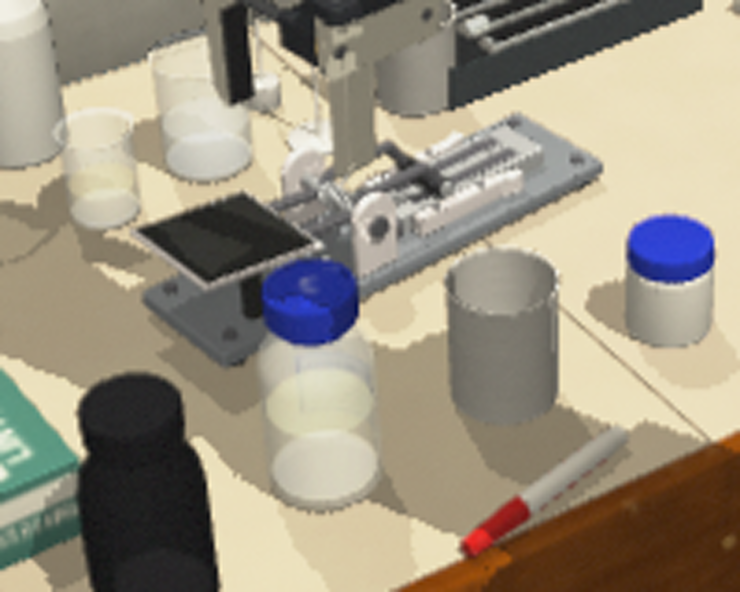

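The bottle stands upright on the worktop at crop (320,400). The clip has closed on the gauge at (425,175), and the jar and cup have not moved. Handing in.

```bash
python3 -c "
from plant import robot
print(robot.close_job())"
```

```text
the job is handed in; nothing more can be done
None
```

The job is handed in, with no verdict shown: the gauge went in square until it met firm resistance at the stop, the clip has closed on it, the bottle stands upright on the worktop beside the holder, and the jar and cup were left where they were.

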